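Reset the peak pointer, then free the sagging bolt and hold the sample cage ajar

ROBOT

A 6-joint arm with a two-finger parallel gripper is mounted at the origin on a cart in front of the work surface, level with it; the furniture and walls round the work are solid. World frame = base frame: x ahead of the robot, y to its left, z up, the work surface at z = 0. Lengths are in mm, angles in rad, forces in N, time in s.
With the tool pointing down it reaches from about 300 to 775 mm from the base axis. Payload 14.6 kg.
Tool frame: the origin (TCP) lies at the very end of the fingers, on their centre line; the grasp point (between the pads) lies 19 mm behind it; z points along the fingers, y is the line along which they close (so a half turn about z gives the same grasp; the last joint's range is limited). The gripper opens to 94 mm and grips with 3 to 60 N. Pads are 16 mm wide; open, the fingers measure 119 mm over their backs; the gripper's body (75 mm by 177 mm) begins 78 mm behind the grasp point.
Start: joints at [1.083, 0.3, 1.521, -0, 1.321, -0.067], TCP at [224.666, 502.01, 205.446] pointing down, gripper open.
Joint ranges: [-3.03, 3.03], [-0.79, 2.21], [0.23, 2.52], [-1.04, 4.18], [0, 3.07], [-2.55, 2.55]. Speed limits (rad/s): [2.22, 2.22, 2.57, 3.14, 3.14, 3.14].

INTERFACE

Orientations are given as [roll, pitch, yaw] about the fixed x, y, z axes, in that order (R = Rz(yaw) Ry(pitch) Rx(roll)).
In Python, from cell import manip, camera, get_calibration gives the robot as it stands. The module is installed in compiled form; this text tells all that it offers.
- The arm moves only by the tool jog_arm, never from a script. Its argument "plan" is one flat list of numbers, 6 for each row, row after row: the shift along the world's x, y, z in m, then the turn, a rotation vector about the world's x, y, z in degrees. A call has 1 to 20 rows; each row is the pose to reach, as a shift and turn from the pose commanded when the call began; what a row does not reach only later rows make up. A row lasts 1/10 s, in which the tool goes at most 50 mm and 8.59 degrees, less where a joint would pass 70% of its speed; a pose out of reach is approached as far as the arm can. A call with a gripper value outside its range is refused whole. "claw" is the finger opening in m, from 0 to 0.094, set as the call begins (left out, the last holds). The fingers move at their own pace and stop on an object; "force" is the grip in N (left out, the last holds). Time passes only in rows, so rows that repeat a pose let the fingers close. It gives the time, the measured TCP pose, the force, the opening and the grip force at its end, in the units of the state.
- manip.read_state(): the state, without advancing time (a new reading comes with each control period).
- camera(name): name is "side" or "top"; returns (picture, depth): 420x560x3 uint8, red, green, blue; 420x560 float32, mm along the optical axis (not along the pixel's ray), 0 where there is no reading.
- get_calibration(name): a dict with "fx", "fy", "cx", "cy" (pixels), "origin" and "attitude" of the camera in the world. Camera axes: x right, y down, z forward; pixel columns grow to the right and rows downward; lengths in mm; the calibration is good to about 2 mm. A picture is of the moment at which its call begins. get_calibration takes no time and is no camera call.
- manip.sign_off(): hands the job in; it is judged then, once.
The state is a dict: "clock": time; "joints": joint angles; "qd": joint speeds; "effort": joint torques, N m; "eef_pos": TCP position; "eef_rot": TCP orientation; "wrist_force": force on the tool from outside, world axes, zero at the start; "moment": the same for the moment, N m; "finger_gap": finger opening in mm; "finger_force": force on a finger pad.
Only numpy, scipy, OpenCV 4.12 (cv2) and the standard library are available. Lean on these libraries where they do the work, as an engineer would, in place of code of your own. Each camera call takes 0.05 s, during which the arm holds its last target. There are 200 camera calls.

TASK

On the white sample cage, first turn the black reset knob of the peak dial back, counter-clockwise, until it meets its zero stop. Then take the sagging bolt by its upright knob, lift it so that its toe clears the bent keeper lip, draw it out well clear of the keeper without forcing it, and with the bolt pull the gate ajar, about 8 cm at its free edge. Finish while holding: keep hold of the bolt knob, the bolt still drawn and the gate held ajar against its closing spring; leave the blue cup and the purple beaker where they stand.

Things in the scene. Friction and masses are not known exactly. Their poses are not given: they have to be found in the camera images.
- tube_cage: fixed white cage, 140 x 350 x 142 mm (depth x, width y, height), a rack of lilac-capped tubes inside. Origin on the worktop, within 5 mm of the middle of its underside; x from the gate side to the back, y to the left, z up. Its left 100 mm is a solid pillar with the dial on top; the gate is right of that in front; clear roof, top 142 mm up. Place and yaw differ each time
- reset_grip (a point): on the axis (vertical) of the black reset knob on the pillar's top, near half-way up its grip bar: bar 40 mm long along this point's x, 13 mm thick along its y, from 11 mm above this point to 18 mm below, on a round skirt 40 mm across whose underside is 26 mm below. Axes turn with the knob; the red pointer is on the -x end
- reset_knob (a joint): angle of the reset knob in rad: 0 at its zero stop (pointer at the red tick, straight to the cage's front), grows clockwise seen from above; starts between 0.5 and 1.3. Light friction holds it where it is left (about 0.04 N m)
- bolt: steel barrel bolt on the gate's front: level rod, 10 mm thick, 170 mm long; upright black knob stem 16 mm thick with a red head (24 mm across) to 83 mm up; at the left end a toe turned down 14 mm. Origin: rod axis under the stem; y along the gate from hinge to free edge, z up. 0.13 kg; it sags in tall guides and lifts 14 mm straight up. The toe clears the lip when lifted 8 mm or more; lift 10 to 12
- bolt_grip (a point): point on the axis of the bolt's upright knob stem, 56 mm above the rod's axis, 17 mm under the red head: the place to grip, from above, fingers at any yaw. It is above the gate and the roof, 22 mm in front of the gate's middle plane. Axes as the bolt's
- bolt_draw (a joint): how far the bolt is drawn, in m: 0 as shut, grows as it slides toward the gate's hinge (the bolt's -y, to the right), end stop at 0.050. The toe has passed the lip at 0.025 and the bolt is well clear from 0.035. About 1 N of friction
- keeper: fixed keeper bracket on the front of the pillar, 33 x 28 x 45 mm, holding the bolt's left end: an upright front plate that stops the gate from opening while the bolt is in it, and a floor bent up into a brass lip. Origin and axes are those of the cage
- keeper_lip (a point): middle of the top edge of the bent brass lip (5 mm thick along the gate, 29 mm deep), 7.5 mm higher than the underside of the sagging bolt's toe, which lies 4 mm to the left of it when shut
- gate (a joint): angle of the gate in rad: 0 shut, grows as its left (free) edge comes toward the robot, stop at 1.2. A spring shuts it with about 0.2 N m when shut and 0.3 N m at 0.4 rad. Gate 222 mm wide, clear panel in a white frame, its top 136 mm up
- gate_hinge (a point): point on the gate's vertical hinge line at the right end of the gate, fixed in the cage; axes as the cage. The stem of the shut bolt lies 175 mm to the left of it and 22 mm in front
- cup_mid (a point): centre of the translucent blue cup (69 mm across, 76 mm high), half-way up; loose bystander, to be left alone
- beaker_mid (a point): centre of the dark purple beaker (68 x 62 mm, 63 mm high), half-way up; loose bystander, to be left alone

How it is judged (in metres and radians):
On the way, in this order (a step that is already met when the one before it is completed fails the run):
1. the reset knob is at its zero stop, the bolt still shut (value of joint reset_knob below 0.07 rad and value of joint bolt_draw below 0.012 m), for 0.2 s.
2. the bolt is lifted over the lip and drawn clear of the keeper (value of joint bolt_draw above 0.03 m), for 0.2 s.
At the end, for the whole second after the job is handed in: The reset knob is within 0.09 rad of its zero stop, the bolt is drawn more than 25 mm, and the gate stands still at 0.20 to 0.60 rad (about 4.5 to 12.5 cm open at its free edge), with the fingers still holding the bolt (contact over 1 N) (value of joint reset_knob below 0.09 rad and value of joint bolt_draw above 0.025 m and value of joint gate between 0.2 and 0.6 rad and contact force between the fingers and bolt above 1 N and velocity of joint gate between -0.05 and 0.05 rad/s); the arm keeps its last pose, push and grip.
It fails at once if the bolt is forced against the keeper (over 30 N) (contact force between bolt and keeper above 30 N).
It fails at once if the blue cup or the purple beaker is moved more than 3 cm (distance of any of cup_mid, beaker_mid from where it was at the start of the episode above 0.03 m).
It also fails if it takes over 48 s, if anything falls off the work surface, if the arm or the gripper's body presses on something with over 40 N, if the wrist force passes 120 N, or if a joint passes its speed limit or range.

## Working session

There is one attempt and no reset: what is moved stays moved. The work goes in short steps, Python scripts to look and compute and a tool call to move; the robot and the scene stay as the last step left them, time stands still between calls to the robot, and variables do not carry over. Pictures are saved under pics/ and viewed, at most 10 in all, crops included, and the job is handed in when it is done.

Besides the shell and the picture viewer there is one more tool, called after "Emit:" as name(argument=value, ...) on one line, values as JSON. jog_arm: Moves the arm, as the interface text tells. Its arguments: {"type":"object","properties":{"plan":{"type":"array"},"claw":{"type":"number"},"force":{"type":"number"}},"required":["plan"]}

```bash
mkdir -p pics; python3 - <<'E'
from cell import manip, camera, get_calibration
import cv2, numpy as np
for n in ("top","side"):
    p,d=camera(n); np.savez(f"{n}0.npz",p=p,d=d)
    cv2.imwrite(f"pics/{n}0.png",cv2.cvtColor(p,cv2.COLOR_RGB2BGR)); print(n,get_calibration(n))
print(manip.read_state())
E
```

```text
top {'fx': 522.9272678267292, 'fy': 522.9272678267292, 'cx': 273.7901249886309, 'cy': 215.46742497774557, 'origin': array([ 266.88912985,    4.9463227 , 1584.51625846]), 'attitude': array([-2.93865594, -0.00357027, -1.16163006])}
side {'fx': 442.6368945677681, 'fy': 442.6368945677681, 'cx': 290.39878189036835, 'cy': 208.09692540526342, 'origin': array([ -101.64203101, -1069.45629944,   779.3586677 ]), 'attitude': array([-2.01329786e+00, -1.25448944e-03, -4.82953875e-01])}
{'clock': 0.1, 'joints': array([ 1.08339535e+00,  3.00399002e-01,  1.52151262e+00, -1.95799159e-05,
        1.32068086e+00, -6.65502280e-02]), 'qd': array([-4.48304769e-05, -3.82346469e-03, -1.71383463e-03,  1.23773463e-03,
        1.54892635e-03,  5.34773256e-05]), 'effort': array([ 1.14144509e-04, -5.32642972e+01, -3.53285873e+01,  7.09508127e-02,
        2.34074582e-02,  2.04866421e-05]), 'eef_pos': array([224.57060585, 501.81358515, 204.95483512]), 'eef_rot': array([-3.14059378e+00, -4.75657987e-05,  2.72074673e+00]), 'wrist_force': array([ 1.34938356, -0.92062053,  0.19923206]), 'moment': array([-0.0164346 ,  0.01807807,  0.01376434]), 'finger_force': 0.0, 'finger_gap': 93.94273417516683}
```

View pics/top0.png

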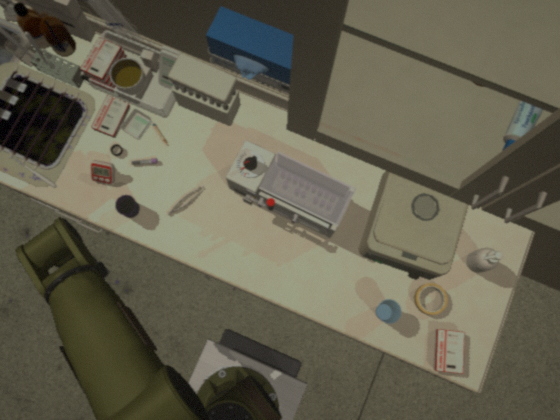

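View pics/side0.png

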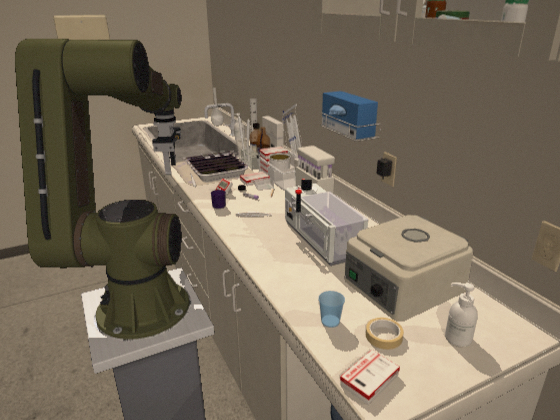

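The top view shows the cage, with the black reset knob near (250,163) and the red bolt head near (271,203). The beaker is at (127,205) and the cup at (388,312), both far away. I'll enlarge the cage.

```bash
cat > h.py <<'E'
import numpy as np
from scipy.spatial.transform import Rotation as R
from cell import get_calibration
def world(n,u,v,d=None,z=None):
    c=get_calibration(n); M=R.from_euler('xyz',c['attitude']).as_matrix()
    r=M@np.array([(u-c['cx'])/c['fx'],(v-c['cy'])/c['fy'],1.])
    if d is None: d=(z-c['origin'][2])/r[2]
    return c['origin']+d*r
def pix(n,P):
    c=get_calibration(n); M=R.from_euler('xyz',c['attitude']).as_matrix()
    q=M.T@(np.asarray(P)-c['origin']); return q[0]/q[2]*c['fx']+c['cx'],q[1]/q[2]*c['fy']+c['cy']
E
python3 - <<'E'
import cv2,numpy as np
from h import *
t=np.load('top0.npz'); s=np.load('side0.npz')
a=cv2.resize(t['p'][135:235,220:360],None,fx=5.6,fy=5.6,interpolation=cv2.INTER_CUBIC)[:,:,::-1]
cv2.imwrite('pics/topc.png',a)
a=cv2.resize(s['p'][165:265,270:380],None,fx=6,fy=6,interpolation=cv2.INTER_CUBIC)[:,:,::-1]
cv2.imwrite('pics/sidec.png',a)
# red head
for n,f in (('top',t),('side',s)):
    p=f['p'].astype(int); m=(p[...,0]>120)&(p[...,1]<60)&(p[...,2]<70)
    k,l,st,ce=cv2.connectedComponentsWithStats(m.astype(np.uint8))
    for i in range(1,k):
        if st[i,4]>5: 
            u,v=ce[i]; d=f['d'][l==i]; d=np.median(d[d>0]); print(n,st[i],ce[i],world(n,u,v,d).round(1))
d=t['d']
for u,v in ((250,163),(240,175),(262,160),(300,190),(237,190),(290,225),(271,203)): print(u,v,world('top',u,v,d[v,u]).round(1))
E
```

```text
top [ 92 164   4   2   7] [ 93.28571429 164.42857143] [484.4 692.2  54.8]
top [267 199   7   7  40] [270.1 201.8] [561.9 138.4 195.8]
side [246 181   5   2   6] [247.66666667 181.16666667] [601.5 690.9  22.2]
side [218 186   7   5   9] [221.33333333 188.22222222] [462.7 656.6  26.9]
side [296 190   5   4  18] [298.16666667 191.33333333] [559.1 132.6 192. ]
side [390 368   9   9  11] [394.72727273 371.54545455] [ 446.6 -526.6   28.2]
side [344 379   6   5   6] [346.5 381. ] [ 336.5 -498.7   27.5]
side [367 389  10  11  23] [371.34782609 394.47826087] [ 364.1 -551.    24.4]
side [361 391   6   5   7] [363.57142857 393.14285714] [ 350.4 -542.    26.6]
250 163 [645.8 236.5 177.4]
240 175 [611.5 254.2 140.8]
262 160 [678.7 215.  137. ]
300 190 [638.8  79.3 142.4]
237 190 [584.1 256.9  62.1]
290 225 [561.   71.8  -2. ]
271 203 [559.4 134.7 197.6]
```

View pics/topc.png

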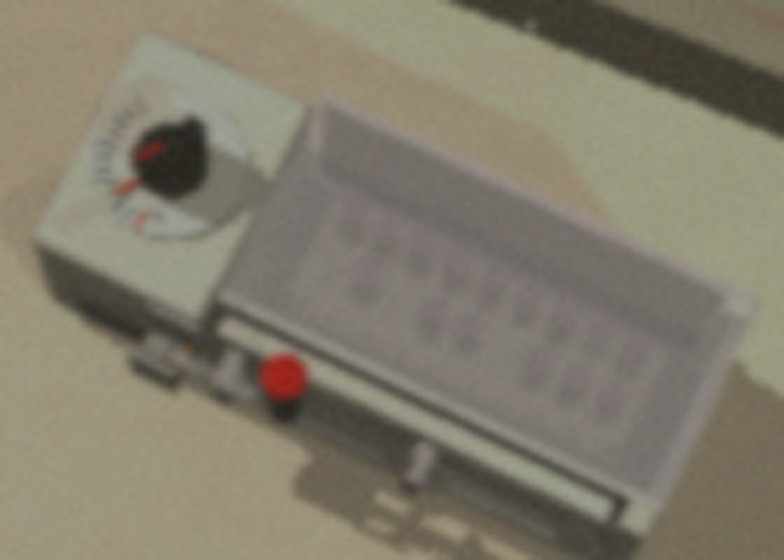

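View pics/sidec.png

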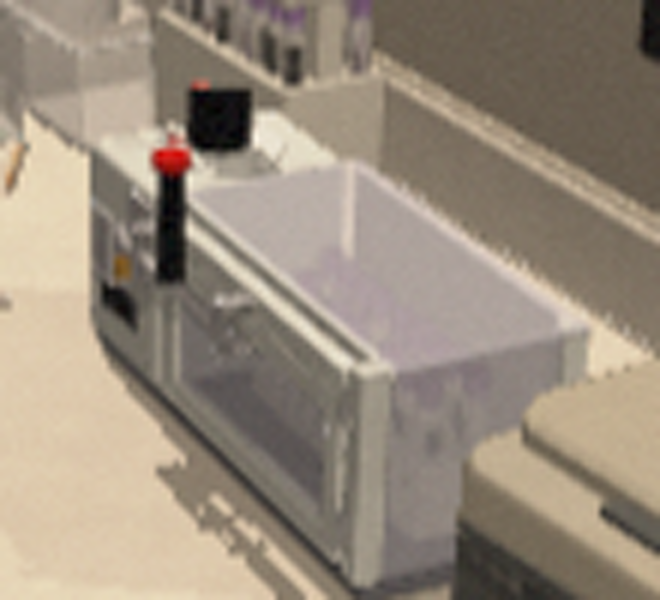

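```bash
python3 - <<'E'
import cv2
from h import *
t=np.load('top0.npz'); d=t['d']
w=lambda x,y,z: world('top',220+(x+.5)/5.6-.5,135+(y+.5)/5.6-.5,z=z).round(1)
for n,x,y,z in (('BL',145,30,142),('FL',40,238,142),('FRp',192,312,142),('gateL',220,322,136),('gateR',612,512,136),('BR',755,300,142),('FR',650,498,142),('mark1',150,152,179),('mark1 plate',150,152,144),('mark2',127,185,144),('mark2 mid',127,185,160),('mark3',143,218,142),('head',283,378,198),('keeper',157,358,90)): print(n,w(x,y,z))
# top bar points by depth
ys,xs=np.mgrid[150:185,232:272]
P=np.array([world('top',u,v,d[v,u]) for u,v in zip(xs.ravel(),ys.ravel())])
for lo,hi in ((165,185),(172,185),(148,162)):
    q=P[(P[:,2]>lo)&(P[:,2]<hi)]; c=q[:,:2].mean(0); ev,V=np.linalg.eigh(np.cov((q[:,:2]-c).T))
    print(lo,hi,len(q),c.round(1),q[:,2].mean().round(1),np.sqrt(ev).round(1),np.degrees(np.arctan2(V[1,1],V[0,1])).round(1))
# gate plane / roof fit
p=t['p'].astype(int)
for y in range(150,180): print(' '.join('%3d'%(world('top',u,y,d[y,u])[2]) for u in range(238,266)))
E
```

```text
BL [713.8 282.7 142. ]
FL [590.4 286.2 142. ]
FRp [585.7 199.3 142. ]
gateL [587.9 184.9 136. ]
gateR [576.4 -35.6 136. ]
BR [705.6 -60.7 142. ]
FR [589.3 -50.3 142. ]
mark1 [644.7 247.1 179. ]
mark1 plate [654.1 253.1 144. ]
mark2 [633.3 256.7 144. ]
mark2 mid [629.2 253.9 160. ]
mark3 [621.1 242.4 142. ]
head [560.7 137.8 198. ]
keeper [567.2 213.1  90. ]
165 185 71 [650.5 239.3] 178.0 [ 4.4 11.7] 146.6
172 185 59 [651.4 239.5] 179.9 [ 4.3 11.8] 147.2
148 162 200 [648.  236.3] 151.1 [21.9 22.7] 116.6
  7  -1 147 144 142 146 143 140 143 138 143 145 140 143 144 142 144 145 144 143 143 142 147 147 142 139 143 143
 -4 144 138 141 133 141 140 142 140 144 143 144 141 148 140 145 141 141 147 144 144 144 140 140 143 135 141 146
135 141 149 141 146 143 145 146 145 146 147 142 147 147 149 149 145 140 150 142 145 146 146 135 143 143 140 150
144 137 141 142 145 140 143 151 142 149 150 148 138 146 150 149 148 142 147 145 142 145 144 146 142 137 145 142
146 141 141 143 147 146 145 141 149 143 144 148 146 153 146 1584 145 141 143 147 151 147 143 145 143 141 143 136
146 136 142 145 144 148 146 140
[... 2074 characters left out ...]
144 140 1584 140 142 143 138
145 138 143 143 147 145 144 143 147 145 140 142 151 144 143 142 150 134 144 145 145 144 143 142 143 138 141 141
139 146 140 138 143 148 141 145 144 142 146 151 145 147 141 146 150 143 149 144 140 142 137 140 146 140 141 147
145 143 146 136 142 151 150 143 148 146 147 151 147 142 149 145 140 148 148 146 142 143 150 139 142 144 138 143
146 140 137 144 141 145 142 145 141 137 151 145 144 145 141 145 145 141 138 145 143 137 141 143 141 136 143 142
140 144 142 145 137 140 142 136 144 140 139 146 142 140 147 145 147 141 138 142 144 143 144 138 142 145 146 140
143 143 145 145 144 142 139 144 135 146 143 142 143 140 144 135 138 145 142 142 147 149 142 145 138 143 149 138
```

```bash
python3 - <<'E'
from h import *
from cell import camera
import cv2
ds=[];ps=[]
for i in range(10):
    p,d=camera('top'); d=d.copy(); d[d==0]=np.nan; ds.append(d); ps.append(p.astype(float))
d=np.nanmedian(ds,0); p=np.mean(ps,0); np.savez('avg.npz',d=d,p=p)
def cloud(x0,x1,y0,y1):
    return np.array([[*world('top',u,v,d[v,u]),*p[v,u],u,v] for v in range(y0,y1) for u in range(x0,x1)])
P=cloud(230,275,148,190)
for lo,hi in ((165,190),(174,190),(177,190)):
    q=P[(P[:,2]>lo)&(P[:,2]<hi)]; c,(a,b),ang=cv2.minAreaRect(q[:,:2].astype(np.float32)); m=q[:,:2].mean(0); ev,V=np.linalg.eigh(np.cov((q[:,:2]-m).T))
    print(lo,len(q),q[:,2].mean().round(1),m.round(1),np.sqrt(ev).round(1),np.degrees(np.arctan2(V[1,1],V[0,1])).round(1),np.round(c,1),round(a),round(b),round(ang))
print('plate',np.median(P[(P[:,2]>135)&(P[:,2]<147),2]))
sk=P[(P[:,2]>147)&(P[:,2]<165)]; print('dark centroid', P[(P[:,3:6].max(1)<70)&(P[:,2]>145)][:,:3].mean(0))
red=P[(P[:,3]>90)&(P[:,4]<75)]; print(red.round(0))
Q=cloud(262,280,194,212); h=Q[(Q[:,2]>185)]; print('head',len(h),h[:,:3].mean(0).round(1),h[:,2].std())
E
```

```text
165 85 179.6 [650.4 240.1] [ 3.9 11.8] 143.6 [651.8 241.2] 13 40 54
174 71 181.6 [651.2 240.4] [ 3.8 11.6] 143.8 [651.8 240.9] 13 39 55
177 66 182.1 [651.3 240.7] [ 3.7 11.3] 144.4 [651.8 240.8] 13 39 56
plate 143.09945330417736
dark centroid [649.19148538 235.42789584 166.92885484]
[[646. 245. 184. 103.  42.  34. 247. 161.]
 [647. 243. 183.  91.  41.  34. 248. 161.]
 [640. 252. 182.  93.  61.  52. 244. 162.]
 [641. 249. 184. 104.  43.  36. 245. 162.]
 [642. 247. 184.  97.  42.  34. 246. 162.]
 [636. 252. 148. 106.  74.  64. 244. 167.]]
head 57 [562.4 138.7 195. ] 1.42845374759113
```

```bash
python3 - <<'E'
from h import *
a=np.load('avg.npz'); d=a['d']
P=np.array([world('top',u,v,d[v,u]) for v in range(0,250,3) for u in range(100,400,3)])
for x0 in range(450,950,50): print(x0,[int(np.nanmax(P[(abs(P[:,0]-x0-25)<25)&(abs(P[:,1]-y-25)<25),2],initial=-99)) for y in range(0,500,50)])
E
```

```text
Traceback (most recent call last):
  File "h.py", line 5, in world
    c=get_calibration(n); M=R.from_euler('xyz',c['attitude']).as_matrix()
ValueError: time passes only in moves, steps and waits
```

Emit:
jog_arm(plan=[0.04, -0.024, 0.025, 0, 0, 0, 0.08, -0.048, 0.035, 0, 0, -2, 0.12, -0.073, 0.035, 0, 0, -4, 0.16, -0.098, 0.035, 0, 0, -6, 0.2, -0.122, 0.035, 0, 0, -8, 0.24, -0.147, 0.035, 0, 0, -10, 0.28, -0.171, 0.035, 0, 0, -11.4, 0.32, -0.196, 0.035, 0, 0, -11.4, 0.36, -0.22, 0.035, 0, 0, -11.4, 0.4, -0.245, 0.035, 0, 0, -11.4, 0.427, -0.261, 0.035, 0, 0, -11.4, 0.427, -0.261, 0.035, 0, 0, -11.4, 0.427, -0.261, 0.035, 0, 0, -11.4, 0.427, -0.261, 0.035, 0, 0, -11.4], claw=0.05)

```text
clock: 2.0
eef_pos: [650.9, 241.9, 240.6]
eef_rot: [3.141, -0.0, 2.523]
wrist_force: [-0.1, 0.5, 0.0]
finger_gap: 49.9
finger_force: 0.0
```

Emit:
jog_arm(plan=[0.001, -0.001, -0.03, 0, 0, 0, 0.001, -0.001, -0.06, 0, 0, 0, 0.001, -0.001, -0.072, 0, 0, 0, 0.001, -0.001, -0.082, 0, 0, 0, 0.001, -0.001, -0.082, 0, 0, 0, 0.001, -0.001, -0.082, 0, 0, 0])

```text
clock: 2.6
eef_pos: [653.0, 240.4, 159.9]
eef_rot: [3.14, 0.001, 2.522]
wrist_force: [-0.7, -0.9, -0.6]
finger_gap: 50.1
finger_force: 0.0
```

```bash
python3 - <<'E'
from cell import camera
import cv2
p,d=camera('side')
cv2.imwrite('pics/s1.png',cv2.resize(p[130:240,250:360],None,fx=5,fy=5,interpolation=cv2.INTER_CUBIC)[:,:,::-1])
E
```

```text
(no output)
```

View pics/s1.png

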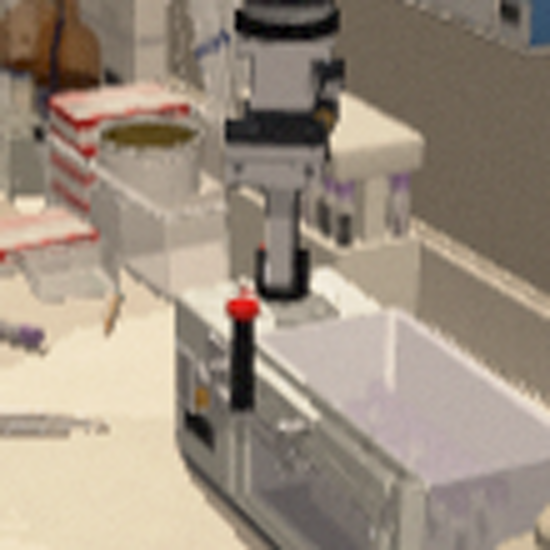

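The fingers (crop 283,250) straddle the black knob, with nothing touching. I'll close gently on the bar.

Emit:
jog_arm(plan=[0, 0, 0, 0, 0, 0, 0, 0, 0, 0, 0, 0, 0, 0, 0, 0, 0, 0, 0, 0, 0, 0, 0, 0, 0, 0, 0, 0, 0, 0, 0, 0, 0, 0, 0, 0], claw=0.005, force=10)

```text
clock: 3.25
eef_pos: [652.5, 239.7, 158.5]
eef_rot: [-3.141, -0.0, 2.522]
wrist_force: [-3.5, -2.8, 2.3]
finger_gap: 12.9
finger_force: 10.0
```

```bash
python3 -c "
from cell import manip
s=manip.read_state();print({k:s[k] for k in('clock','eef_pos','eef_rot','wrist_force','moment','finger_gap','finger_force')})"
```

```text
{'clock': 3.25, 'eef_pos': array([652.4725161 , 239.65772933, 158.5148461 ]), 'eef_rot': array([-3.14066875e+00, -2.16335991e-04,  2.52170066e+00]), 'wrist_force': array([-3.52837727, -2.8003243 ,  2.32917287]), 'moment': array([-0.61398253,  0.6111854 ,  0.01494168]), 'finger_gap': 12.862882138238465, 'finger_force': 9.99878078699112}
```

Emit:
jog_arm(plan=[-0.0005, -0.0007, 0, 0, 0, 4, -0.0005, -0.0007, 0, 0, 0, 8, -0.0005, -0.0007, 0, 0, 0, 12, -0.0005, -0.0007, 0, 0, 0, 16, -0.0005, -0.0007, 0, 0, 0, 20, -0.0005, -0.0007, 0, 0, 0, 24, -0.0005, -0.0007, 0, 0, 0, 27, -0.0005, -0.0007, 0, 0, 0, 30, -0.0005, -0.0007, 0, 0, 0, 30])

```text
clock: 4.15
eef_pos: [652.4, 239.6, 158.5]
eef_rot: [3.141, 0.001, 3.046]
wrist_force: [2.6, 2.0, -0.2]
finger_gap: 12.6
finger_force: 10.0
```

```bash
cat > st.py <<'E'
from cell import manip
s=manip.read_state()
for k in('clock','eef_pos','eef_rot','wrist_force','moment','finger_gap','finger_force'): print(k,s[k])
E
python3 st.py
```

```text
clock 4.15
eef_pos [652.36034717 239.5546311  158.5055836 ]
eef_rot [3.14101141e+00 6.36182832e-04 3.04632452e+00]
wrist_force [ 2.60131075  2.02399384 -0.2387339 ]
moment [ 0.40883371 -0.35296499  0.05918788]
finger_gap 12.6056057324933
finger_force 9.999616295099258
```

Emit:
jog_arm(plan=[0, 0, 0, 0, 0, 2, 0, 0, 0, 0, 0, 4, 0, 0, 0, 0, 0, 4])

```text
clock: 4.45
eef_pos: [652.4, 239.6, 158.5]
eef_rot: [3.141, 0.001, 3.114]
wrist_force: [1.9, 2.0, -1.1]
finger_gap: 12.7
finger_force: 10.1
```

```bash
python3 st.py
```

```text
clock 4.45
eef_pos [652.35290258 239.56546606 158.52095996]
eef_rot [3.14102251e+00 6.16876513e-04 3.11422439e+00]
wrist_force [ 1.87013084  2.004238   -1.09116793]
moment [ 0.50151465 -0.43104613 -0.18379775]
finger_gap 12.741025169260391
finger_force 10.142078697681427
```

Emit:
jog_arm(plan=[0, 0, 0, 0, 0, 2, 0, 0, 0, 0, 0, 2, 0, 0, 0, 0, 0, 2])

```text
clock: 4.75
eef_pos: [652.3, 239.5, 158.5]
eef_rot: [3.141, 0.0, -3.135]
wrist_force: [3.2, 2.5, -1.2]
finger_gap: 13.6
finger_force: 10.4
```

```bash
python3 st.py
```

```text
clock 4.75
eef_pos [652.28384347 239.52388799 158.50354456]
eef_rot [ 3.14117994e+00  4.14346301e-04 -3.13508910e+00]
wrist_force [ 3.19217192  2.47604755 -1.16035918]
moment [ 0.69043808 -0.51520883 -0.21366913]
finger_gap 13.593159059339296
finger_force 10.371457189321518
```

Emit:
jog_arm(plan=[0, 0, 0, 0, 0, 0, 0, 0, 0, 0, 0, 0, 0, 0, 0, 0, 0, 0, 0, 0, 0.03, 0, 0, 0, 0, 0, 0.065, 0, 0, 0, 0, 0, 0.085, 0, 0, -3, -0.02, -0.02, 0.085, 0, 0, -3, -0.045, -0.055, 0.085, 0, 0, -3, -0.075, -0.085, 0.085, 0, 0, -3, -0.089, -0.1015, 0.085, 0, 0, -3, -0.089, -0.1015, 0.085, 0, 0, -3, -0.089, -0.1015, 0.085, 0, 0, -3], claw=0.05)

```text
clock: 5.95
eef_pos: [563.4, 137.8, 243.9]
eef_rot: [3.141, 0.001, 3.097]
wrist_force: [0.9, -0.9, 0.9]
finger_gap: 50.2
finger_force: 0.0
```

```bash
python3 - <<'E'
from cell import camera
import cv2,numpy as np
p,d=camera('side'); q,e=camera('top')
a=cv2.resize(p[150:230,270:350],None,fx=5,fy=5,interpolation=cv2.INTER_CUBIC)
b=cv2.resize(q[140:220,225:305],None,fx=5,fy=5,interpolation=cv2.INTER_CUBIC)
cv2.imwrite('pics/s2.png',np.hstack([a,b])[:,:,::-1])
E
```

```text
(no output)
```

View pics/s2.png

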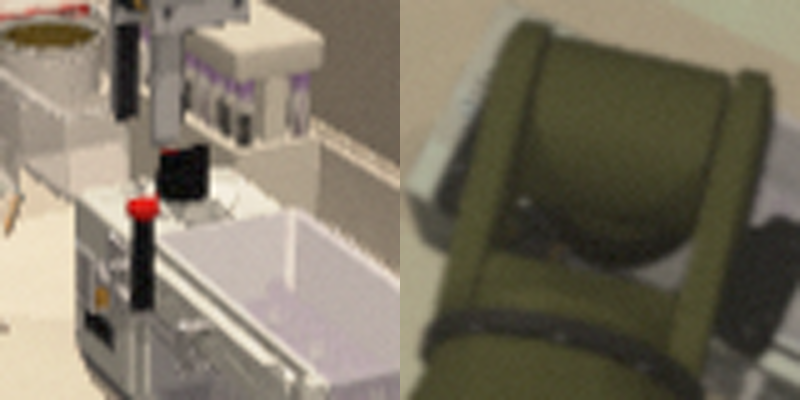

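The fingers are open above the red head (side crop 142,210). The knob now shows its broad side, as it should at zero. I'll descend next.

Emit:
jog_arm(plan=[0, 0, -0.03, 0, 0, 0, 0, 0, -0.06, 0, 0, 0, 0, 0, -0.08, 0, 0, 0, 0, 0, -0.094, 0, 0, 0, 0, 0, -0.094, 0, 0, 0, 0, 0, -0.094, 0, 0, 0])

```text
clock: 6.65
eef_pos: [563.6, 138.1, 150.0]
eef_rot: [3.141, 0.001, 3.098]
wrist_force: [-0.2, -0.0, -0.4]
finger_gap: 49.9
finger_force: 0.0
```

```bash
python3 - <<'E'
from cell import camera
import cv2,numpy as np
p,d=camera('side')
cv2.imwrite('pics/s3.png',cv2.resize(p[150:230,265:345],None,fx=7,fy=7,interpolation=cv2.INTER_CUBIC)[:,:,::-1])
E
```

```text
(no output)
```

View pics/s3.png

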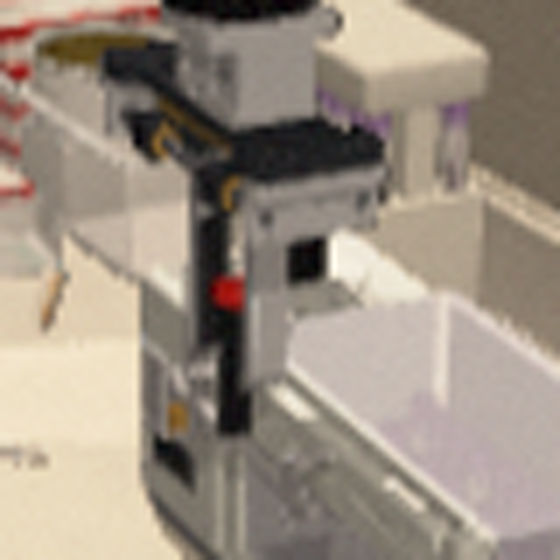

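The red head (230,292) lies between the fingers, with the stem below it. I'll close on the stem.

Emit:
jog_arm(plan=[0, 0, 0, 0, 0, 0, 0, 0, 0, 0, 0, 0, 0, 0, 0, 0, 0, 0, 0, 0, 0, 0, 0, 0, 0, 0, 0, 0, 0, 0, 0, 0, 0, 0, 0, 0], claw=0.008, force=25)

```text
clock: 7.3
eef_pos: [563.3, 137.1, 149.8]
eef_rot: [-3.141, 0.0, 3.097]
wrist_force: [-1.1, -5.2, 2.4]
finger_gap: 22.8
finger_force: 25.0
```

```bash
python3 st.py
```

```text
clock 7.3
eef_pos [563.27146125 137.14338191 149.76910162]
eef_rot [-3.14066949e+00  2.69547763e-04  3.09741328e+00]
wrist_force [-1.10513151 -5.16492439  2.44791311]
moment [-0.83534033  0.17380901 -0.02086497]
finger_gap 22.841972704619558
finger_force 25.000240802764893
```

The 22.8 mm gap means the pads caught the head's rim rather than the 16 mm stem. I'll open, go 6 mm lower and 1 mm to -y, and close again.

Emit:
jog_arm(plan=[0, 0, 0, 0, 0, 0, 0, 0, 0, 0, 0, 0, 0, 0, 0, 0, 0, 0, 0, -0.0015, -0.006, 0, 0, 0, 0, -0.0015, -0.006, 0, 0, 0, 0, -0.0015, -0.006, 0, 0, 0], claw=0.04)

```text
clock: 7.9
eef_pos: [563.1, 136.3, 143.1]
eef_rot: [-3.141, -0.001, 3.098]
wrist_force: [0.2, 0.4, 0.1]
finger_gap: 39.6
finger_force: 0.0
```

Emit:
jog_arm(plan=[0, 0, 0, 0, 0, 0, 0, 0, 0, 0, 0, 0, 0, 0, 0, 0, 0, 0, 0, 0, 0, 0, 0, 0, 0, 0, 0, 0, 0, 0], claw=0.008)

```text
clock: 8.4
eef_pos: [563.2, 136.3, 143.5]
eef_rot: [3.142, 0.0, 3.098]
wrist_force: [0.0, -0.1, 0.3]
finger_gap: 22.9
finger_force: 25.0
```

```bash
python3 st.py
```

```text
clock 8.4
eef_pos [563.20955814 136.34376436 143.53030483]
eef_rot [3.14152420e+00 1.53551552e-04 3.09775853e+00]
wrist_force [ 0.02124525 -0.1304384   0.30541147]
moment [ 0.08733859 -0.06215206  0.04393742]
finger_gap 22.91963271458689
finger_force 25.000092387199402
```

```bash
python3 - <<'E'
from cell import camera
from h import *
import cv2
p,d=camera('side')
cv2.imwrite('pics/s4.png',cv2.resize(p[165:225,275:335],None,fx=10,fy=10,interpolation=cv2.INTER_CUBIC)[:,:,::-1])
q=p.astype(int); m=(q[...,0]>110)&(q[...,1]<70)&(q[...,2]<80); m[:,:285]=0;m[:,315:]=0;m[220:]=0
v,u=np.nonzero(m); print(u,v)
for P in ((563,138,195),(563,138,185),(563,138,167),(563,138,143.5),(563,138,112),(563,149,143.5),(563,127,143.5)): print(P,np.round(pix('side',P),1))
E
```

```text
[286 287 287 296 297 296 297 296 297 297] [151 151 152 190 190 191 191 192 192 193]
(563, 138, 195) [298.4 189.8]
(563, 138, 185) [298.4 192.5]
(563, 138, 167) [298.4 197.3]
(563, 138, 143.5) [298.3 203.6]
(563, 138, 112) [298.2 211.9]
(563, 149, 143.5) [296.8 202.4]
(563, 127, 143.5) [299.8 204.8]
```

View pics/s4.png

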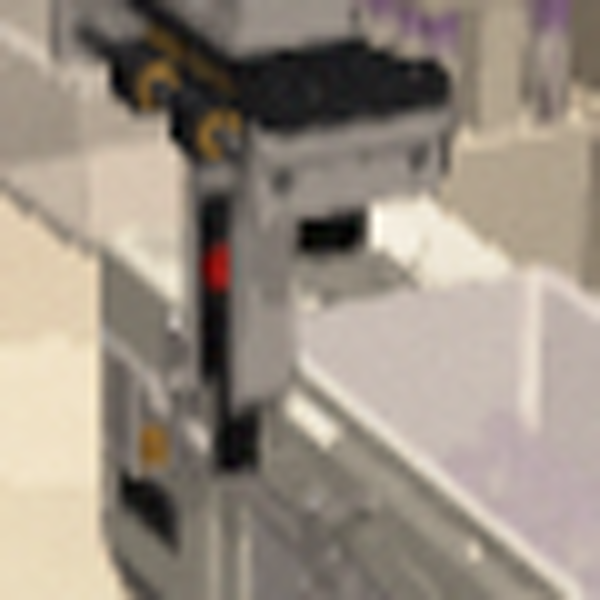

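The pads are long and flat and bear on the head (218,268). The contact is symmetric with no side force, so the grip will do. Next I'll lift 11 mm.

Emit:
jog_arm(plan=[0, 0, 0.003, 0, 0, 0, 0, 0, 0.006, 0, 0, 0, 0, 0, 0.009, 0, 0, 0, 0, 0, 0.011, 0, 0, 0, 0, 0, 0.011, 0, 0, 0, 0, 0, 0.011, 0, 0, 0], force=35)

```text
clock: 9.05
eef_pos: [563.2, 136.3, 154.4]
eef_rot: [3.142, 0.0, 3.098]
wrist_force: [0.2, 1.2, -1.8]
finger_gap: 22.7
finger_force: 35.0
```

```bash
python3 - <<'E'
exec(open('st.py').read())
from cell import camera
from h import *
import cv2
p,d=camera('side')
cv2.imwrite('pics/s5.png',cv2.resize(p[165:225,275:335],None,fx=10,fy=10,interpolation=cv2.INTER_CUBIC)[:,:,::-1])
q=p.astype(int); m=(q[...,0]>110)&(q[...,1]<70)&(q[...,2]<80); m[:,:285]=0;m[:,315:]=0;m[220:]=0
v,u=np.nonzero(m); print(u,v)
E
```

```text
clock 9.05
eef_pos [563.18039841 136.33824222 154.44887216]
eef_rot [3.14152340e+00 1.21135526e-04 3.09776280e+00]
wrist_force [ 0.20693803  1.15133184 -1.82269798]
moment [ 0.20603326 -0.13398234 -0.01135263]
finger_gap 22.730066342255007
finger_force 34.99975025653839
[286 287 287 296 297 296 297 296 297 297] [151 151 152 187 187 188 188 189 189 190]
```

Emit:
jog_arm(plan=[0, -0.002, 0, 0, 0, 0, -0.0002, -0.004, 0, 0, 0, 0, -0.0003, -0.006, 0, 0, 0, 0, -0.0003, -0.008, 0, 0, 0, 0, -0.0003, -0.008, 0, 0, 0, 0])

```text
clock: 9.6
eef_pos: [562.8, 127.9, 154.4]
eef_rot: [-3.141, -0.0, 3.098]
wrist_force: [-0.5, -1.0, -2.8]
finger_gap: 22.5
finger_force: 35.0
```

No resistance at the lip, so I'll draw the rest.

Emit:
jog_arm(plan=[-0.0002, -0.005, 0, 0, 0, 0, -0.0004, -0.01, 0, 0, 0, 0, -0.0006, -0.015, 0, 0, 0, 0, -0.0008, -0.02, 0, 0, 0, 0, -0.001, -0.025, 0, 0, 0, 0, -0.0012, -0.03, 0, 0, 0, 0, -0.0014, -0.033, 0, 0, 0, 0, -0.0014, -0.033, 0, 0, 0, 0, -0.0014, -0.033, 0, 0, 0, 0, -0.0014, -0.033, 0, 0, 0, 0])

```text
clock: 10.6
eef_pos: [561.2, 95.1, 154.3]
eef_rot: [-3.141, -0.001, 3.098]
wrist_force: [-5.2, 0.1, -2.5]
finger_gap: 23.0
finger_force: 35.0
```

```bash
python3 - <<'E'
exec(open('st.py').read())
from cell import camera
import cv2,numpy as np
p,d=camera('side')
cv2.imwrite('pics/s6.png',cv2.resize(p[170:240,275:345],None,fx=8,fy=8,interpolation=cv2.INTER_CUBIC)[:,:,::-1])
E
```

```text
clock 10.6
eef_pos [561.21158967  95.05730854 154.31091381]
eef_rot [-3.14121977e+00 -7.33815503e-04  3.09768485e+00]
wrist_force [-5.24302086  0.12392285 -2.50371705]
moment [-0.10230161  0.85692619  0.05318595]
finger_gap 22.9663960482277
finger_force 34.9997341632843
```

View pics/s6.png

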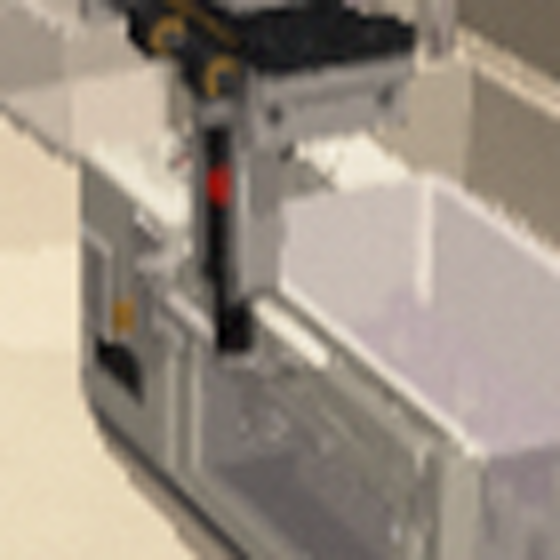

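The bolt is held (head at 218,185), lifted and drawn about 41 mm. Now I'll work out the opening arc.

```bash
python3 - <<'E'
import numpy as np
R=lambda a:np.array([[np.cos(a),-np.sin(a)],[np.sin(a),np.cos(a)]])
v=np.array([-22,134.])
for t in np.arange(.04,.41,.04):
    print(round(t,2),(R(np.radians(-3.3))@(R(t)@v-v)/1000).round(4),np.degrees(t).round(1))
E
```

```text
0.04 [-0.0054 -0.0007] 2.3
0.08 [-0.0107 -0.0016] 4.6
0.12 [-0.0161 -0.0027] 6.9
0.16 [-0.0213 -0.004 ] 9.2
0.2 [-0.0265 -0.0055] 11.5
0.24 [-0.0317 -0.0073] 13.8
0.28 [-0.0368 -0.0092] 16.0
0.32 [-0.0418 -0.0113] 18.3
0.36 [-0.0467 -0.0137] 20.6
0.4 [-0.0515 -0.0162] 22.9
```

Emit:
jog_arm(plan=[-0.0027, -0.0003, 0, 0, 0, 1.1, -0.0054, -0.0007, 0, 0, 0, 2.3, -0.008, -0.0011, 0, 0, 0, 3.4, -0.0107, -0.0016, 0, 0, 0, 4.6, -0.0134, -0.0021, 0, 0, 0, 5.7, -0.0161, -0.0027, 0, 0, 0, 6.9, -0.0161, -0.0027, 0, 0, 0, 6.9])

```text
clock: 11.35
eef_pos: [545.2, 92.5, 154.5]
eef_rot: [-3.142, 0.0, -3.064]
wrist_force: [2.3, -0.9, -1.8]
finger_gap: 22.7
finger_force: 35.0
```

```bash
python3 st.py
```

```text
clock 11.35
eef_pos [545.15295483  92.54905948 154.54901487]
eef_rot [-3.14157789e+00  1.66124148e-04 -3.06386096e+00]
wrist_force [ 2.34591666 -0.86140794 -1.79605558]
moment [-0.04107515 -0.27842488 -0.00458954]
finger_gap 22.68501280321579
finger_force 34.99956429004669
```

Emit:
jog_arm(plan=[-0.0026, -0.0006, 0, 0, 0, 1.1, -0.0052, -0.0013, 0, 0, 0, 2.3, -0.0078, -0.002, 0, 0, 0, 3.4, -0.0104, -0.0028, 0, 0, 0, 4.6, -0.013, -0.0037, 0, 0, 0, 5.7, -0.0156, -0.0046, 0, 0, 0, 6.9, -0.0182, -0.0055, 0, 0, 0, 8, -0.0207, -0.0065, 0, 0, 0, 9.1, -0.0232, -0.0075, 0, 0, 0, 10.3, -0.0257, -0.0086, 0, 0, 0, 11.4, -0.0282, -0.0098, 0, 0, 0, 12.6, -0.0306, -0.011, 0, 0, 0, 13.7, -0.0318, -0.0116, 0, 0, 0, 14.3, -0.0318, -0.0116, 0, 0, 0, 14.3, -0.0318, -0.0116, 0, 0, 0, 14.3, -0.0318, -0.0116, 0, 0, 0, 14.3, -0.0318, -0.0116, 0, 0, 0, 14.3])

```text
clock: 13.05
eef_pos: [513.6, 81.1, 154.4]
eef_rot: [-3.142, 0.0, -2.815]
wrist_force: [2.4, 0.3, -1.2]
finger_gap: 22.9
finger_force: 35.0
```

```bash
python3 - <<'E'
exec(open('st.py').read())
from cell import camera
import cv2,numpy as np
p,d=camera('side'); q,e=camera('top')
a=cv2.resize(p[170:260,275:365],(400,400),interpolation=cv2.INTER_CUBIC)
b=cv2.resize(q[140:240,230:330],(400,400),interpolation=cv2.INTER_CUBIC)
cv2.imwrite('pics/s7.png',np.hstack([a,b])[:,:,::-1])
E
```

```text
clock 13.05
eef_pos [513.62333445  81.05168235 154.43400711]
eef_rot [-3.14158018e+00  2.50277895e-05 -2.81549223e+00]
wrist_force [ 2.41835312  0.28279841 -1.21396051]
moment [ 0.09586997 -0.32885747  0.01952025]
finger_gap 22.85919656165607
finger_force 34.99978065490723
```

View pics/s7.png

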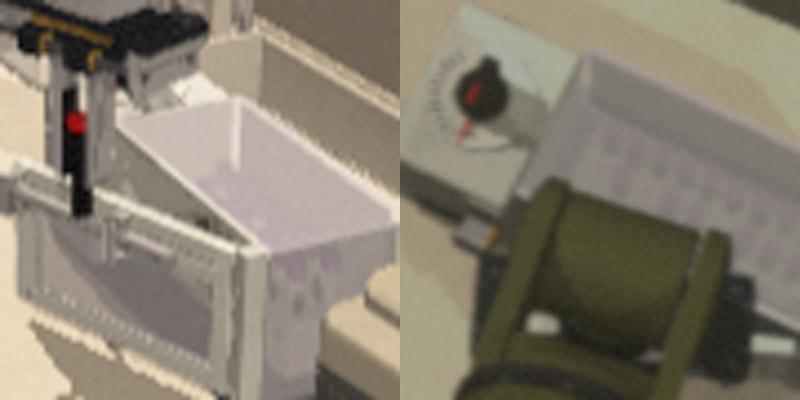

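The gate is ajar with the bolt held (head at 77,122), and the knob points to the front tick. I'll check the knob angle numerically before handing in.

```bash
python3 - <<'E'
from h import *
from cell import camera
import cv2
ds=[];ps=[]
for i in range(8):
    p,d=camera('top'); d=d.copy(); d[d==0]=np.nan; ds.append(d); ps.append(p.astype(float))
d=np.nanmedian(ds,0);p=np.mean(ps,0)
P=np.array([[*world('top',u,v,d[v,u]),*p[v,u]] for v in range(148,190) for u in range(230,275)])
q=P[(P[:,2]>174)&(P[:,2]<190)&(np.hypot(P[:,0]-652,P[:,1]-240)<25)]
m=q[:,:2].mean(0);ev,V=np.linalg.eigh(np.cov((q[:,:2]-m).T)); print(len(q),m,np.sqrt(ev),np.degrees(np.arctan2(V[1,1],V[0,1])),cv2.minAreaRect(q[:,:2].astype(np.float32)))
r=P[(P[:,3]>85)&(P[:,4]<75)&(P[:,3]>1.4*P[:,4])]; print(r.round(0))
# cage yaw: left edge of pillar & roof back edge (height step)
L=[]
for v in range(140,185):
    row=[world('top',u,v,d[v,u]) for u in range(215,262)]
    z=np.array([w[2] for w in row]); k=np.nonzero(z>120)[0]
    if len(k): L.append(row[k[0]])
L=np.array(L); L=L[(L[:,0]>600)&(L[:,0]<705)&(L[:,1]>270)]; c=np.polyfit(L[:,0],L[:,1],1); print('left edge yaw deg',np.degrees(np.arctan(c[0])),len(L),np.std(L[:,1]-np.polyval(c,L[:,0])))
E
```

```text
70 [650.81855431 240.58387304] [ 3.89313969 11.84812668] 177.59861378268872 ((651.8565673828125, 240.8998565673828), (12.39439582824707, 38.77231216430664), 88.30404663085938)
[[644. 242. 184. 105.  44.  37.]
 [646. 239. 184.  91.  43.  35.]
 [640. 243. 187.  98.  43.  35.]
 [641. 240. 186. 102.  44.  37.]
 [638. 242. 185. 106.  42.  36.]
 [639. 239. 184.  93.  44.  36.]
 [635. 241. 184.  90.  44.  36.]]Traceback (most recent call last):
  File "<stdin>", line 15, in <module>
  File "h.py", line 5, in world
    c=get_calibration(n); M=R.from_euler('xyz',c['attitude']).as_matrix()
ValueError: time passes only in moves, steps and waits
```

```bash
python3 st.py && python3 -c "from cell import manip; print(manip.sign_off())"
```

```text
clock 13.55
eef_pos [513.59338137  81.02355339 154.45132486]
eef_rot [ 3.14157430e+00  6.62644734e-05 -2.81538223e+00]
wrist_force [ 1.94828219 -0.06276718 -1.92061406]
moment [ 0.15155949 -0.27629948  0.01481353]
finger_gap 22.88986376153909
finger_force 34.99971270561218
the job is handed in; nothing more can be done
None
```

I handed the job in at about 13.6 s with the reset knob turned back to its zero stop, the bolt lifted over the lip and drawn about 41 mm, and the gate held at about 0.37 rad (about 8 cm), estimated from the arm's motion; the fingers hold the bolt by its red head, not the stem, I did not re-check the cup and beaker, which the arm never went near, and no verdict was returned.

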